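Close the sandwich press and ready the turner

TASK

Lower the lid of the loaded sandwich press fully shut by its handle bar. Then draw the turner (the steel spatula) out of its sloping holder, turn it level with its blade lying flat, and finish while holding it motionless like that in the gripper, its middle over the cutting board and at least 20 cm above the worktop, touching nothing else. Leave the sandwich in the press and the jar, bowl and shaker where they are.

Things in the scene. Friction and masses are not known exactly. Their poses are not given: they have to be found in the camera images.
- press: steel sandwich press fixed to the worktop, 230 deep (x) x 250 wide (y), 135 high at its hinge posts; its lower hotplate is 85 above the worktop, with a sandwich lying on it. Origin: centre of its underside; its -x axis points out of its front (roughly towards the robot), the hinge runs along its y at the back
- lid (a joint): angle of the press's lid (rad): 0 shut, grows as it opens; starts 0.5 to 0.9. The hinge is stiff: the lid stays where it is left, and moving it takes up to about 10 N at the bar (less downward than upward)
- lid_axis (a point): middle of the lid's hinge line, 120 above the worktop (fixed to the press)
- lid_bar (a point): middle of the lid's handle: a round black bar, 16 in diameter, parallel to the press's y, 176 of free length between two side arms, in front of the lid's front edge with a 47 wide open gap between bar and lid. It moves with the lid: 255 in front of the hinge line and 20 above it when shut (140 above the worktop)
- sandwich_center (a point): middle of the sandwich, 122 x 102 x 29 high, lying loose on the lower hotplate; the lid shuts 3 above it
- holder: steel utensil holder fixed to the worktop: base 160 x 130 x 12 and a flat sloping pocket. Origin: on the underside, 50 in -x from the base's middle; its -x axis is the side to which the pocket's mouth opens and the tool's handle leans (roughly towards the robot), z up
- holder_mouth (a point): middle of the pocket's mouth, about 102 above the worktop; pocket inside 74 x 8, 85 deep along its slope, which goes down 55 degrees below level towards the holder's +x
- turner: turner (spatula) in the pocket, 265 long, 0.15 kg. Origin: on its axis in the black handle, the place to grip; handle 18 wide (y) x 14 thick (z), from 45 behind the origin to 60 ahead. x: from handle to blade, y across the blade, z square to its face. Blade 66 wide, 4 thick, from 120 to 220 ahead. Starts with x 55 degrees below level, blade 85 deep in the pocket, origin 212 up; draw out along -x
- turner_center (a point): middle of the turner's length, 87.5 ahead of its origin
- turner_tip (a point): middle of the blade's front edge, 220 ahead of the turner's origin
- board: wooden cutting board fixed to the worktop, 300 (x) x 200 (y) x 20 high; origin: centre of its underside
- jar: bystander: amber glass jar, 64 in diameter, 100 high; origin under its centre
- bowl: bystander: steel bowl, 100 in diameter, 50 high; origin under its centre
- shaker: bystander: steel shaker, 52 in diameter, 84 high; origin under its centre

How it is judged:
By the outcome, as a careful person would: the job done as asked, in the order asked, and still so for the second after the job is handed in, while the arm keeps its last pose, push and grip.
It also fails if it takes over 58 s, if anything falls off the work surface, if the arm or the gripper's body presses on something with over 40 N, if the wrist force passes 120 N, or if a joint passes its speed limit or range.

ROBOT

A 7-joint arm with a two-finger parallel gripper is mounted at the origin on the work surface. World frame = base frame: x ahead of the robot, y to its left, z up, the work surface at z = 0. Lengths are in m, angles in degrees, forces in N, time in s.
With the tool pointing down it reaches from about 0.4 to 0.9 m from the base axis. Payload 5.6 kg.
Tool frame: the origin (TCP) lies midway between the tips of the shut fingers; the grasp point (between the pads) lies 19 mm behind it; y points along the fingers, z is the direction in which the jaws open and shut, and the axes are right-handed (so a half turn about y gives the same grasp; the last joint's range is limited). The gripper opens to 92 mm and grips with 3 to 60 N. Pads are 20 mm wide; open, the fingers measure 128 mm over their backs; the gripper's body (75 mm by 189 mm) begins 69 mm behind the grasp point.
Start: joints at [71.391, 26.786, -0.665, 91.828, 0.344, 61.387, -3.226], TCP at [0.181, -0.624, 0.19] pointing down, gripper open.
Joint ranges: [-144.91, 144.91], [-17.63, 115.5], [-89.93, 88.59], [15.96, 139.68], [-74.01, 254.01], [8.47, 105.57], [-167.45, 167.45]. Speed limits (degrees/s): [147.25, 147.25, 180, 180, 180, 180, 180].

INTERFACE

Orientations are given as [roll, pitch, yaw] about the fixed x, y, z axes, in that order (R = Rz(yaw) Ry(pitch) Rx(roll)).
In Python, from station import arm gives the robot as it stands. The module is installed in compiled form; this text tells all that it offers.
- The arm moves only by the tool carry_out, never from a script. Its argument "commands" is a list of rows, each a list of 3 entries, a list of its own where there are three numbers: the shift along the tool's x, y, z in mm, then the turn about the tool's y in degrees, then the gripper command: -1 is fully open, 1 is shut, values between are in proportion. A call has 1 to 8 rows; each row shifts and turns the commanded pose from where the row before left it, along the tool's axes as they then stand; what a row does not reach is not made up. A row lasts 1/10 s, in which the tool goes at most 50 mm and 8.59 degrees, less where a joint would pass 70% of its speed; a pose out of reach is approached as far as the arm can. A call is refused whole if a number of a shift passes 50 or a number of a turn 8.59, either way. A call with a gripper value outside its range is refused whole. The fingers move at their own pace and stop on an object; the grip force is fixed at half the most. Time passes only in rows, so rows that do not move let the fingers close. It gives the time, the measured TCP pose, the force and the opening at its end, in the units of the state.
- arm.state(): the state, without advancing time (a new reading comes with each control period).
- arm.get_image(name): name is "side" or "top"; returns (picture, depth): 400x640x3 uint8, red, green, blue; 400x640 float32, m along the optical axis (not along the pixel's ray), 0 where there is no reading.
- arm.camera_params(name): a dict with "fx", "fy", "cx", "cy" (pixels), "distortion" ([k1, k2, p1, p2, k3] as OpenCV has them; the pictures are not rectified), "T" (4x4, takes a point from camera to world coordinates). Camera axes: x right, y down, z forward; pixel columns grow to the right and rows downward; lengths in m; the calibration is good to about 2 mm. A picture is of the moment at which its call begins. camera_params takes no time and is no camera call.
- arm.job_done(): hands the job in, once; it reports no verdict.
The state is a dict: "clock": time; "joint_pos": joint angles; "qvel": joint speeds; "effort": joint torques, N m; "tool_pos": TCP position; "ee_rot": TCP orientation; "ft_force": force on the tool from outside, world axes, zero at the start; "torque": the same for the moment, N m; "grip_width": finger opening in m.
Only numpy, scipy, OpenCV 4.12 (cv2) and the standard library are available. Lean on these libraries where they do the work, as an engineer would, in place of code of your own. Each camera call takes 0.05 s, during which the arm holds its last target. There are 200 camera calls.

## Working session

There is one attempt and no reset: what is moved stays moved. The work goes in short steps, Python scripts to look and compute and a tool call to move; the robot and the scene stay as the last step left them, time stands still between calls to the robot, and variables do not carry over. Pictures are saved under pics/ and viewed, about 8 in all and at most 12, crops included, and the job is handed in when it is done.

Besides the shell and the picture viewer there is one more tool, called by a JSON object that holds its "name" and its "arguments". carry_out: Moves the arm, as the interface text tells. Its arguments: {"type":"object","properties":{"commands":{"type":"array","items":{"type":"array"}}},"required":["commands"]}

```bash
mkdir -p pics; cat > h.py <<'E'
import numpy as np, cv2
from station import arm
from scipy.spatial.transform import Rotation as R
def cloud(n):
    im,d=arm.get_image(n);p=arm.camera_params(n)
    K=np.array([[p['fx'],0,p['cx']],[0,p['fy'],p['cy']],[0,0,1.]])
    v,u=np.mgrid[0:400,0:640]
    q=cv2.undistortPoints(np.stack([u,v],-1).reshape(-1,1,2).astype(float),K,np.array(p['distortion'])).reshape(400,640,2)
    P=np.dstack([q*d[...,None],d]);T=np.array(p['T'])
    return im,d,P@T[:3,:3].T+T[:3,3]
def save(n,im,s=1):
    cv2.imwrite('pics/'+n+'.png',cv2.resize(im[...,::-1],None,fx=s,fy=s))
E
python3 - <<'E'
from h import *
for n in('side','top'):
    im,d,W=cloud(n);save(n+'0',im,1.25);np.savez(n+'0',im=im,d=d,W=W);print(np.array(arm.camera_params(n)['T']).round(3))
s=arm.state();print(s);print(R.from_euler('xyz',s['ee_rot'],degrees=True).as_matrix().round(3))
E
```

```text
[[ 0.921 -0.272  0.279  0.301]
 [-0.39  -0.642  0.661 -0.744]
 [-0.    -0.717 -0.697  0.899]
 [ 0.     0.     0.     1.   ]]
[[ 0.012 -0.998  0.067  0.522]
 [-1.    -0.012 -0.005 -0.004]
 [ 0.006 -0.067 -0.998  1.251]
 [ 0.     0.     0.     1.   ]]
{'clock': 0.1, 'joint_pos': array([71.38999664, 26.83075274, -0.66237416, 91.87541313,  0.34470145,
       61.38590453, -3.22571772]), 'qvel': array([-0.01679708, -0.09025394,  0.01188307, -0.18527039, -0.02619612,
        0.03954837, -0.00464831]), 'effort': array([ 5.95682868e-04, -5.21653032e+01, -1.26289664e-02, -2.44370914e+01,
       -5.68454072e-02,  1.40427682e-02,  7.71892178e-05]), 'tool_pos': array([ 0.18050604, -0.62385324,  0.18943957]), 'ee_rot': array([-9.00897684e+01, -8.44401700e-03, -1.63859082e+02]), 'ft_force': array([-0.91666944,  0.42513116,  0.16820973]), 'torque': array([-5.70129503e-05,  4.17262664e-02, -2.56920900e-02]), 'grip_width': 0.09192901144833317}
[[-0.961 -0.001  0.278]
 [-0.278  0.001 -0.961]
 [ 0.    -1.    -0.002]]
```

View pics/side0.png

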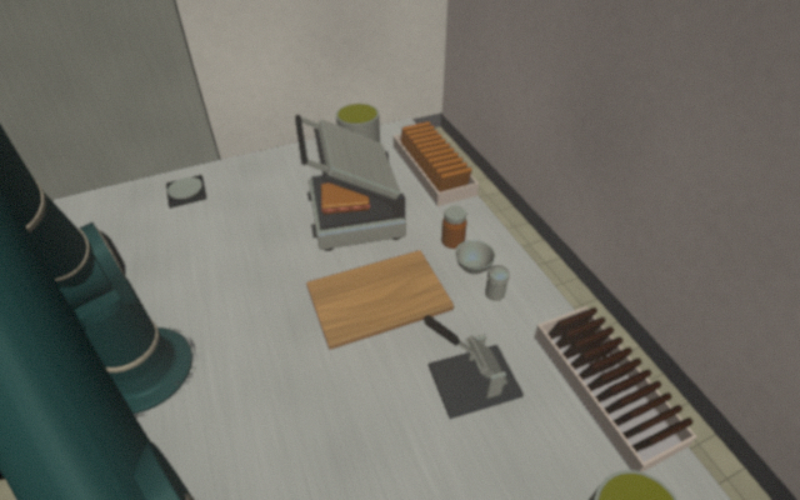

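View pics/top0.png

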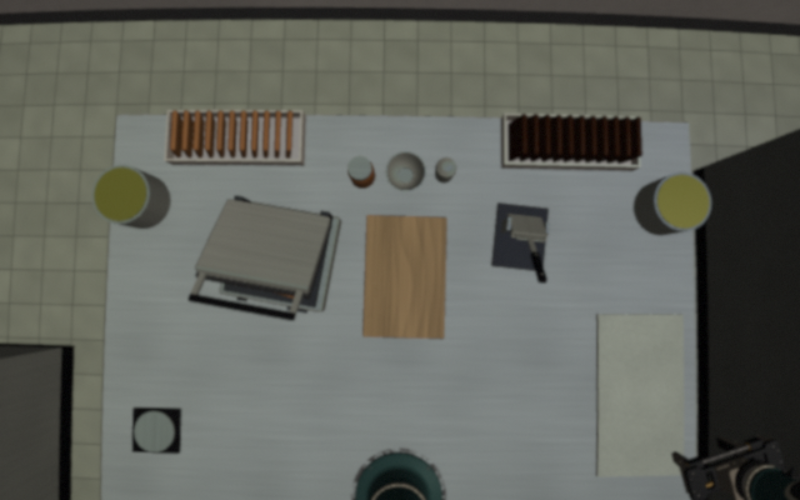

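The side view shows the raised lid with its bar at about (300,140), and the turner handle at about (440,328). In the top view the bar runs (192,298)–(295,317) and the handle (533,253)–(545,280). Next I'll measure both from the depth images.

```bash
python3 - <<'E'
import numpy as np
def pc(n,box,f):
    z=np.load(n+'0.npz');im,W=z['im'].astype(int),z['W'];u0,v0,u1,v1=[int(x/1.25) for x in box]
    i=im[v0:v1,u0:u1];w=W[v0:v1,u0:u1];d=z['d'][v0:v1,u0:u1]
    m=f(i,w)&(d>0);return w[m]
def rep(name,p):
    c=np.median(p,0);q=p[np.linalg.norm(p-c,axis=1)<.2];c=q.mean(0);e=np.linalg.svd(q-c,full_matrices=False)[2][0];t=(q-c)@e
    print(name,len(q),c.round(3),'dir',e.round(3),'ends',(c+t.min()*e).round(3),(c+t.max()*e).round(3))
dark=lambda i,w:i.max(-1)<70
rep('bar top',pc('top',(180,285,305,325),lambda i,w:dark(i,w)&(w[...,2]>.2)))
rep('bar side',pc('side',(285,105,312,175),lambda i,w:dark(i,w)&(w[...,2]>.18)))
rep('hnd top',pc('top',(520,240,555,290),lambda i,w:dark(i,w)&(w[...,2]>.12)))
rep('hnd side',pc('side',(415,305,470,350),lambda i,w:dark(i,w)&(w[...,2]>.12)))
# board
p=pc('top',(350,205,460,350),lambda i,w:(i[...,0]-i[...,2]>30)&(w[...,2]>.005)&(w[...,2]<.05))
import cv2;print('board',p.mean(0).round(3),cv2.minAreaRect(p[:,:2].astype(np.float32)))
# holder base
p=pc('top',(485,195,560,280),lambda i,w:dark(i,w)&(w[...,2]<.03))
print('base',cv2.minAreaRect(p[:,:2].astype(np.float32)))
# lid plane edges
p=pc('top',(190,195,340,300),lambda i,w:w[...,2]>.1);
print('lid',p.min(0),p.max(0))
for n,b in (('jar',(345,150,378,190)),('bowl',(385,148,428,192)),('shaker',(432,152,460,185))):
    p=pc('top',b,lambda i,w:w[...,2]>.03);print(n,np.median(p,0).round(3))
E
```

```text
bar top 703 [0.482 0.294 0.265] dir [0.033 0.99  0.139] ends [0.479 0.193 0.25 ] [0.486 0.412 0.281]
bar side 127 [0.467 0.292 0.28 ] dir [-0.165 -0.986 -0.014] ends [0.485 0.396 0.282] [0.452 0.203 0.279]
hnd top 195 [ 0.565 -0.285  0.205] dir [-0.56   0.038  0.828] ends [ 0.622 -0.289  0.121] [ 0.533 -0.283  0.252]
hnd side 187 [ 0.554 -0.294  0.218] dir [ 0.569 -0.088 -0.818] ends [ 0.53  -0.291  0.252] [ 0.587 -0.3    0.17 ]
board [ 0.538 -0.009  0.019] ((0.5393277406692505, -0.00907289981842041), (0.19534261524677277, 0.2966215908527374), 89.12065887451172)
base ((0.6404743790626526, -0.2948036789894104), (0.1265679895877838, 0.1554611772298813), 84.26619720458984)
lid [0.48510407 0.1571931  0.10069368] [0.71514087 0.42016881 0.28466104]
jar [0.782 0.098 0.098]
bowl [ 0.81  -0.007  0.045]
shaker [ 0.793 -0.103  0.077]
```

{"name": "carry_out", "arguments": {"commands": [[[0,-25,0],-8,-1],[[0,-25,0],-8,-1],[[0,-25,0],-8,-1],[[0,-25,0],-8,-1],[[0,-25,0],-8,0],[[0,-25,0],-8,1],[[0,-25,0],-8,1],[[0,-25,0],-8,1]]}}

```text
clock: 0.9
tool_pos: [0.1805, -0.6241, 0.3908]
ee_rot: [-90.0, 0.0, -99.5]
ft_force: [-0.2, -0.4, -0.4]
grip_width: 0.0621
```

```bash
cat >> h.py <<'E'
def to(*pts):
    s=arm.state();M=R.from_euler('xyz',s['ee_rot'],degrees=True).as_matrix();p=np.array(s['tool_pos'])
    print('t',round(s['clock'],2),'p',p.round(4),'rot',np.round(s['ee_rot'],1),'F',np.round(s['ft_force'],1),'g',round(s['grip_width'],4),'q',np.round(s['joint_pos'],0),'zang',np.degrees(np.arctan2(M[1,2],M[0,2])).round(1))
    for t in pts:
        t=np.array(t,float);print(t,'tool shift mm',(1000*M.T@(t-p)).round(1));p=t
E
python3 -c "
from h import *
to((.46,-.38,.4),(.5,0,.4),(.47,.294,.4),(.462,.296,.3))"
```

```text
t 0.9 p [ 0.1805 -0.6241  0.3908] rot [-90.    0.  -99.5] F [-0.2 -0.4 -0.4] g 0.0621 q [ 80.  21. -12.  75.   4.  84.  58.] zang -9.5
[ 0.46 -0.38  0.4 ] tool shift mm [-287.    -9.1  235.2]
[0.5 0.  0.4] tool shift mm [-3.814e+02  3.000e-01 -2.350e+01]
[0.47  0.294 0.4  ] tool shift mm [-285.     0.3  -78.3]
[0.462 0.296 0.3  ] tool shift mm [ -0.6 100.   -8.2]
```

{"name": "carry_out", "arguments": {"commands": [[[-36,-1,29],0,1],[[-36,-1,29],0,1],[[-36,-1,29],0,1],[[-36,-1,29],0,1],[[-36,-1,29],0,1],[[-36,-1,29],0,1],[[-36,-1,29],0,1],[[-36,-1,29],0,1]]}}

```text
clock: 1.7
tool_pos: [0.4595, -0.3789, 0.3981]
ee_rot: [-90.0, -0.0, -99.9]
ft_force: [0.8, -0.7, 0.5]
grip_width: 0.0001
```

{"name": "carry_out", "arguments": {"commands": [[[-40,0,-3],0,1],[[-40,0,-3],0,1],[[-40,0,-3],0,1],[[-40,0,-3],0,1],[[-40,0,-3],0,1],[[-40,0,-3],0,1],[[-40,0,-3],0,1],[[-40,0,-3],0,1]]}}

```text
clock: 2.5
tool_pos: [0.4894, -0.0594, 0.398]
ee_rot: [-90.0, -0.0, -99.9]
ft_force: [0.8, -0.1, 0.0]
grip_width: 0.0001
```

```bash
python3 -c "
from h import *
to((.47,.294,.4),(.462,.296,.3))"
```

```text
t 2.5 p [ 0.4894 -0.0594  0.398 ] rot [-90.   -0.  -99.9] F [ 0.8 -0.1  0. ] g 0.0001 q [ 36.   5. -36.  94.   3.  81. -10.] zang -9.9
[0.47  0.294 0.4  ] tool shift mm [-344.9   -2.1  -79.7]
[0.462 0.296 0.3  ] tool shift mm [ -0.6 100.   -8.2]
```

{"name": "carry_out", "arguments": {"commands": [[[-43,0,-10],0,1],[[-43,0,-10],0,1],[[-43,0,-10],0,1],[[-43,0,-10],0,1],[[-43,0,-10],0,1],[[-43,0,-10],0,1],[[-43,0,-10],0,1],[[-43,0,-10],0,1]]}}

```text
clock: 3.3
tool_pos: [0.4695, 0.293, 0.398]
ee_rot: [-90.0, -0.0, -99.9]
ft_force: [1.2, -0.2, 1.3]
grip_width: 0.0007
```

```bash
python3 - <<'E'
from h import *
to((.462,.296,.3))
im,d,W=cloud('side');save('side1',im[60:220,180:380],3)
E
```

```text
t 3.3 p [0.4695 0.293  0.398 ] rot [-90.   -0.  -99.9] F [ 1.2 -0.2  1.3] g 0.0007 q [  5.  16. -50.  86.  12.  83. -56.] zang -9.9
[0.462 0.296 0.3  ] tool shift mm [-1.8 98.  -7.9]
```

View pics/side1.png

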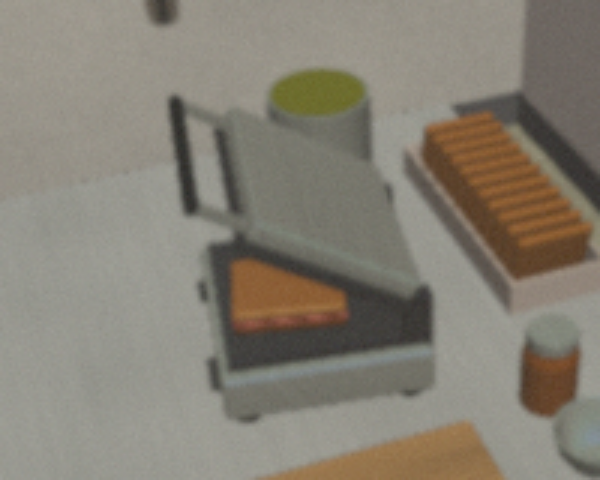

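The bar (crop (175,100)–(190,210)) and the closed fingertips above it at (160,15) are as planned. Next I'll go down to the bar.

{"name": "carry_out", "arguments": {"commands": [[[0,24,0],0,1],[[0,24,0],0,1],[[0,24,0],0,1],[[0,24,0],0,1],[[0,8,0],0,1],[[0,8,0],0,1],[[0,8,-1],0,1],[[0,0,0],0,1]]}}

```text
clock: 4.15
tool_pos: [0.4686, 0.2917, 0.2779]
ee_rot: [-90.0, -0.0, -99.9]
ft_force: [1.1, -0.6, -0.3]
grip_width: -0.0001
```

{"name": "carry_out", "arguments": {"commands": [[[0,6,0],0,1],[[0,6,0],0,1],[[0,6,-3],0,1],[[0,0,0],0,1]]}}

```text
clock: 4.55
tool_pos: [0.465, 0.2921, 0.2594]
ee_rot: [-90.1, -0.1, -99.8]
ft_force: [0.4, -0.2, 0.5]
grip_width: 0.0007
```

```bash
python3 - <<'E'
from h import *
to()
im,d,W=cloud('side');save('side2',im[60:220,180:380],3)
E
```

```text
t 4.55 p [0.465  0.2921 0.2594] rot [-90.1  -0.1 -99.8] F [ 0.4 -0.2  0.5] g 0.0007 q [  3.  21. -48.  99.  16.  68. -60.] zang -9.8
```

View pics/side2.png

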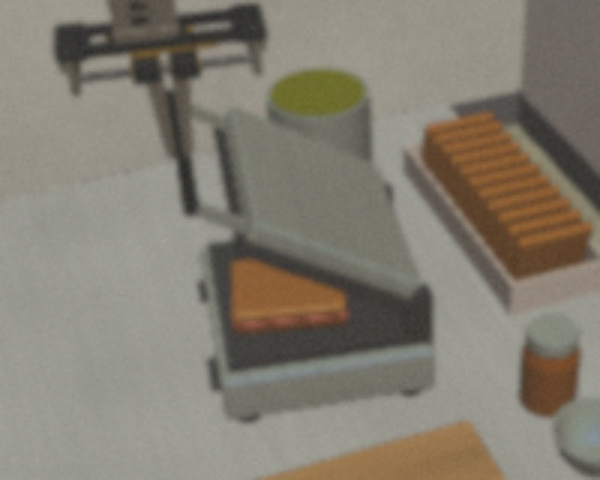

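```bash
python3 - <<'E'
import numpy as np,cv2
from h import *
for n in('top','side'):
    z=np.load(n+'0.npz');im,W=z['im'].astype(int),z['W']
    b=(185,285,300,325) if n=='top' else (285,105,312,175)
    u0,v0,u1,v1=[int(x/1.25) for x in b]
    m=(im[v0:v1,u0:u1].max(-1)<60)
    nn,l,st,c=cv2.connectedComponentsWithStats(m.astype(np.uint8));
    for k in range(1,nn):
        if st[k,4]<40: continue
        w=W[v0:v1,u0:u1][l==k]; print(n,st[k],np.median(w,0).round(3),np.percentile(w,[10,90],axis=0).round(3))
        p=arm.camera_params(n);K=np.array([[p['fx'],0,p['cx']],[0,p['fy'],p['cy']],[0,0,1.]]);T=np.array(p['T'])
        ys,xs=np.nonzero(l==k);
        q=cv2.undistortPoints(np.c_[xs+u0,ys+v0].astype(float).reshape(-1,1,2),K,np.array(p['distortion'])).reshape(-1,2)
        r=np.c_[q,np.ones(len(q))]@T[:3,:3].T
        for h in(.26,.28,.3,.32):
            P=T[:3,3]+r*((h-T[2,3])/r[:,2])[:,None]
            f=np.polyfit(P[:,1],P[:,0],1);print(h,P.mean(0).round(3),'slope',f[0].round(3),'x at y=.292',np.polyval(f,.292).round(3),'y range',P[:,1].min().round(3),P[:,1].max().round(3))
E
```

```text
top [ 32   0  56  14 410] [0.501 0.3   0.087] [[0.487 0.242 0.082]
 [0.511 0.383 0.235]]
0.26 [0.502 0.274 0.26 ] slope 0.119 x at y=.292 0.504 y range 0.21 0.347
0.28 [0.502 0.268 0.28 ] slope 0.119 x at y=.292 0.505 y range 0.206 0.34
0.3 [0.503 0.263 0.3  ] slope 0.119 x at y=.292 0.506 y range 0.201 0.333
0.32 [0.503 0.257 0.32 ] slope 0.119 x at y=.292 0.507 y range 0.197 0.326
top [  3   7  85  21 435] [0.472 0.306 0.279] [[0.457 0.225 0.276]
 [0.486 0.39  0.281]]
0.26 [0.471 0.313 0.26 ] slope 0.169 x at y=.292 0.467 y range 0.209 0.42
0.28 [0.472 0.307 0.28 ] slope 0.169 x at y=.292 0.469 y range 0.204 0.411
0.3 [0.473 0.3   0.3  ] slope 0.169 x at y=.292 0.471 y range 0.2 0.403
0.32 [0.474 0.294 0.32 ] slope 0.169 x at y=.292 0.474 y range 0.196 0.394
side [ 9  9  8 37 88] [0.466 0.288 0.281] [[0.455 0.212 0.279]
 [0.482 0.375 0.282]]
0.26 [0.473 0.326 0.26 ] slope 0.167 x at y=.292 0.467 y range 0.228 0.44
0.28 [0.467 0.293 0.28 ] slope 0.167 x at y=.292 0.467 y range 0.197 0.403
0.3 [0.462 0.259 0.3  ] slope 0.167 x at y=.292 0.467 y range 0.167 0.366
0.32 [0.457 0.226 0.32 ] slope 0.167 x at y=.292 0.468 y range 0.136 0.329
```

```bash
python3 - <<'E'
from h import *
p=arm.camera_params('side');K=np.array([[p['fx'],0,p['cx']],[0,p['fy'],p['cy']],[0,0,1.]]);T=np.linalg.inv(np.array(p['T']))
for P in ([.465,.292,.2594],[.468,.292,.279]):
    q=cv2.projectPoints(np.array([P]),cv2.Rodrigues(T[:3,:3])[0],T[:3,3],K,np.array(p['distortion']))[0].ravel();print(P,(q-[180,60])*3)
im,d,W=cloud('side');im0=np.load('side0.npz')['im']
save('cmp',np.hstack([im0[90:150,225:275],im[90:150,225:275]]),7)
im,d,W=cloud('top');save('top2',im[200:290,130:270],5)
E
```

```text
[0.465, 0.292, 0.2594] [182.32388127 172.62872288]
[0.468, 0.292, 0.279] [182.47024305 154.84767959]
```

View pics/cmp.png

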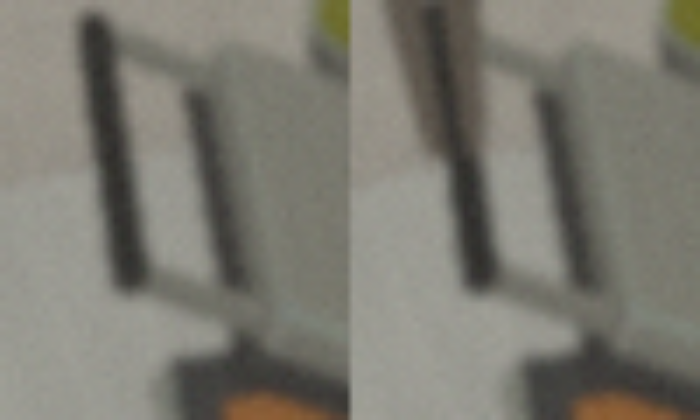

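View pics/top2.png

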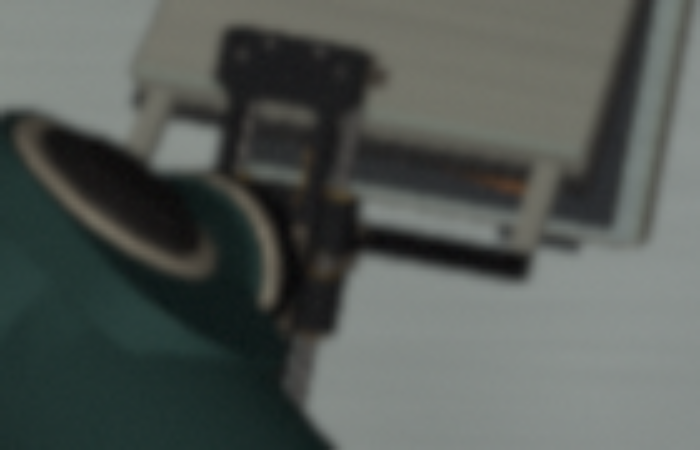

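{"name": "carry_out", "arguments": {"commands": [[[0,5,-3],0,1],[[0,5,-3],0,1],[[0,5,-3],0,1]]}}

```text
clock: 5.0
tool_pos: [0.4562, 0.2944, 0.2457]
ee_rot: [-90.0, 0.0, -99.8]
ft_force: [-3.2, 0.1, 6.3]
grip_width: 0.0006
```

```bash
python3 - <<'E'
from h import *
to()
im,d,W=cloud('side');z=np.load('side0.npz')
for v in range(100,134,3):
    print(v,[ (u,int(im[v,u].max()),W[v,u].round(3).tolist(), z['W'][v,u].round(3).tolist()) for u in (238,241,244)])
save('side3',im[60:220,180:380],3)
E
```

```text
t 5.0 p [0.4562 0.2944 0.2457] rot [-90.    0.  -99.8] F [-3.2  0.1  6.3] g 0.0006 q [  3.  21. -48. 101.  17.  66. -61.] zang -9.8
100 [(238, 94, [0.464, 0.285, 0.322], [0.476, 0.359, 0.28]), (241, 95, [0.492, 0.401, 0.255], [0.485, 0.36, 0.278]), (244, 112, [0.502, 0.402, 0.252], [0.752, 1.831, -0.554])]
103 [(238, 94, [0.463, 0.284, 0.313], [0.472, 0.341, 0.281]), (241, 120, [0.729, 1.842, -0.58], [0.48, 0.339, 0.28]), (244, 140, [0.748, 1.828, -0.577], [0.748, 1.823, -0.574])]
106 [(238, 87, [0.461, 0.282, 0.305], [0.468, 0.325, 0.28]), (241, 122, [0.47, 0.285, 0.301], [0.476, 0.324, 0.278]), (244, 154, [0.742, 1.811, -0.591], [0.743, 1.817, -0.595])]
109 [(238, 78, [0.46, 0.286, 0.293], [0.464, 0.31, 0.279]), (241, 124, [0.468, 0.283, 0.292], [0.472, 0.303, 0.281]), (244, 145, [0.742, 1.83, -0.626], [0.742, 1.83, -0.626])]
112 [(238, 75, [0.458, 0.283, 0.285], [0.694, 1.82, -0.634]), (241, 113, [0.467, 0.283, 0.283], [0.468, 0.287, 0.281]), (244, 149, [0.737, 1.82, -0.645], [0.738, 1.829, -0.65])]
115 [(238, 66, [0.457, 0.284, 0.275], [0.525, 0.736, 0.0]), (241, 109, [0.465, 0.2
[... 452 characters left out ...]
7, [0.447, 0.248, 0.268], [0.509, 0.668, 0.0]), (241, 55, [0.455, 0.245, 0.268], [0.452, 0.227, 0.279]), (244, 147, [0.531, 0.652, 0.004], [0.46, 0.223, 0.279])]
127 [(238, 92, [0.444, 0.235, 0.266], [0.504, 0.648, -0.001]), (241, 54, [0.451, 0.229, 0.268], [0.449, 0.213, 0.278]), (244, 144, [0.527, 0.639, -0.001], [0.456, 0.208, 0.279])]
130 [(238, 101, [0.441, 0.226, 0.262], [0.499, 0.628, -0.002]), (241, 54, [0.447, 0.212, 0.269], [0.446, 0.204, 0.275]), (244, 122, [0.521, 0.618, -0.001], [0.454, 0.204, 0.272])]
133 [(238, 133, [0.494, 0.606, -0.001], [0.493, 0.603, 0.001]), (241, 58, [0.445, 0.207, 0.263], [0.505, 0.601, -0.001]), (244, 101, [0.453, 0.205, 0.262], [0.515, 0.593, 0.001])]
```

View pics/side3.png

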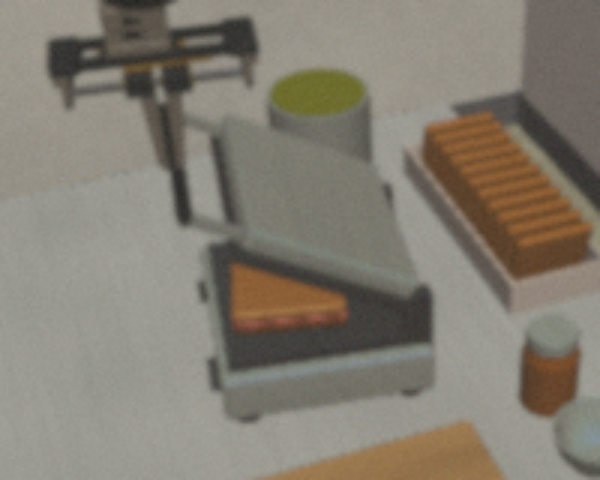

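Lid moves now: bar top z is about 0.269 and force 6–7 N. Contact is about 22 mm above the reported TCP. Next I'll follow the arc.

{"name": "carry_out", "arguments": {"commands": [[[0,10,-4],0,1],[[0,10,-4],0,1],[[0,10,-5],0,1],[[0,10,-5],0,1]]}}

```text
clock: 5.45
tool_pos: [0.4373, 0.2984, 0.2054]
ee_rot: [-90.1, 0.0, -99.8]
ft_force: [-5.0, 1.9, 5.9]
grip_width: 0.0005
```

```bash
python3 - <<'E'
from h import *
to()
im,d,W=cloud('side')
sub=(im.max(-1)<75);sub[:, :225]=0;sub[:,250:]=0;sub[:100]=0;sub[160:]=0
for v in range(118,160,4):
    us=np.nonzero(sub[v])[0]
    if len(us): print(v,us.min(),us.max(),W[v,int(us.mean())].round(3))
save('side4',im[60:220,180:380],3)
E
```

```text
t 5.45 p [0.4373 0.2984 0.2054] rot [-90.1   0.  -99.8] F [-5.   1.9  5.9] g 0.0005 q [  1.  22. -48. 105.  18.  61. -64.] zang -9.8
118 230 232 [0.436 0.289 0.267]
122 231 233 [0.436 0.287 0.254]
126 231 234 [0.434 0.288 0.24 ]
130 232 235 [0.435 0.284 0.228]
134 233 235 [0.432 0.261 0.229]
138 233 236 [0.427 0.24  0.23 ]
142 234 236 [0.426 0.223 0.227]
146 235 236 [0.422 0.21  0.222]
```

{"name": "carry_out", "arguments": {"commands": [[[0,10,-4],0,1],[[0,10,-4],0,1],[[0,10,-3],0,1],[[0,10,-3],0,1],[[0,10,-2],0,1],[[0,10,-2],0,1],[[0,10,-1],0,1],[[0,5,-1],0,1]]}}

```text
clock: 6.3
tool_pos: [0.4197, 0.3, 0.1291]
ee_rot: [-90.0, -0.0, -99.9]
ft_force: [-0.6, 0.9, 3.7]
grip_width: 0.0001
```

{"name": "carry_out", "arguments": {"commands": [[[0,4,0],0,1],[[0,3,0],0,1],[[0,0,0],0,1]]}}

```text
clock: 6.6
tool_pos: [0.4195, 0.3001, 0.1239]
ee_rot: [-90.0, -0.1, -99.9]
ft_force: [-3.8, -1.8, 9.6]
grip_width: 0.0009
```

```bash
python3 - <<'E'
from h import *
to()
im,d,W=cloud('side')
sub=(im.max(-1)<75);sub[:, :215]=0;sub[:,245:]=0;sub[:100]=0;sub[190:]=0
for v in range(130,180,4):
    us=np.nonzero(sub[v])[0]
    if len(us): print(v,us.min(),us.max(),W[v,int(us.mean())].round(3))
save('side5',im[60:220,180:380],3)
E
```

```text
t 6.6 p [0.4195 0.3001 0.1239] rot [-90.   -0.1 -99.9] F [-3.8 -1.8  9.6] g 0.0009 q [ -3.  26. -45. 112.  24.  52. -70.] zang -9.9
130 217 231 [0.404 0.271 0.245]
134 227 228 [0.416 0.297 0.211]
138 227 229 [0.416 0.289 0.201]
142 228 230 [0.417 0.29  0.185]
146 229 231 [0.417 0.292 0.169]
150 230 232 [0.418 0.292 0.153]
154 230 232 [0.414 0.276 0.15 ]
158 231 233 [0.412 0.255 0.15 ]
162 231 233 [0.408 0.237 0.149]
166 231 233 [0.403 0.218 0.149]
```

View pics/side5.png

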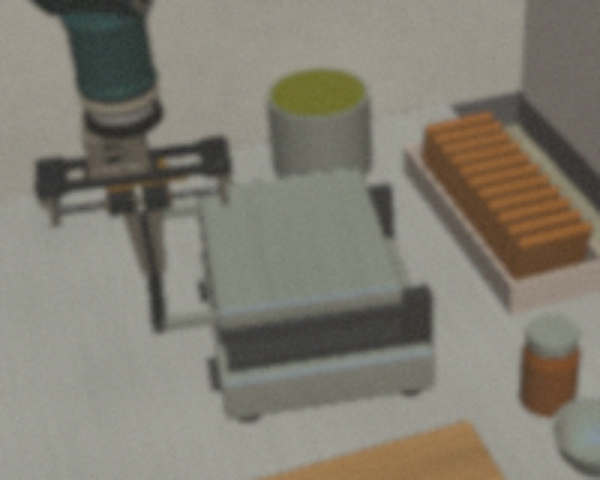

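The lid looks near shut: it is level, and the bar (crop (150,220)–(158,330)) has its top at about 0.1495. Next I'll push until the force rises against the stop.

{"name": "carry_out", "arguments": {"commands": [[[0,3,0],0,1],[[0,0,0],0,1]]}}

```text
clock: 6.85
tool_pos: [0.4195, 0.3002, 0.1235]
ee_rot: [-89.9, -0.2, -99.9]
ft_force: [-9.7, -7.0, 33.1]
grip_width: 0.0004
```

{"name": "carry_out", "arguments": {"commands": [[[0,3,0],0,1],[[0,0,0],0,1]]}}

```text
clock: 7.05
tool_pos: [0.4196, 0.3002, 0.1231]
ee_rot: [-89.8, -0.3, -99.9]
ft_force: [-16.3, -12.3, 57.6]
grip_width: 0.0003
```

{"name": "carry_out", "arguments": {"commands": [[[0,3,0],0,1],[[0,0,0],0,1]]}}

```text
clock: 7.25
tool_pos: [0.4197, 0.3003, 0.1228]
ee_rot: [-89.7, -0.4, -99.9]
ft_force: [-22.6, -19.2, 80.4]
grip_width: 0.0007
```

Hard stop reached at 80 N with the bar no longer moving, so the lid is shut. I'll back off and check the fingertip position against the reported TCP in free air.

{"name": "carry_out", "arguments": {"commands": [[[0,-12,0],0,1],[[0,-20,0],0,1],[[0,-40,0],0,1],[[0,-45,0],0,1],[[0,-45,0],0,1],[[0,-45,0],0,1],[[0,-45,0],0,1],[[0,0,0],0,1]]}}

```text
clock: 8.05
tool_pos: [0.4223, 0.3018, 0.372]
ee_rot: [-89.5, 0.3, -99.9]
ft_force: [1.1, 0.4, 0.3]
grip_width: 0.0006
```

```bash
python3 - <<'E'
from h import *
to((.5,.0,.4),(.557,-.288,.4))
im,d,W=cloud('side');
s=arm.state()['tool_pos']
m=(np.linalg.norm(W[...,:2]-s[:2],axis=-1)<.06)&(W[...,2]>.15)&(d>0)
for z in np.arange(.27,.45,.01):
    k=m&(abs(W[...,2]-z)<.005)
    if k.sum(): print(z.round(2),k.sum(),(W[k].mean(0)-s).round(3))
z0=np.load('side0.npz')
k=(W[...,0]>.38)&(W[...,0]<.46)&(W[...,1]>.19)&(W[...,1]<.41)&(W[...,2]>.13)&(W[...,2]<.16)&(im.max(-1)<75)
print('bar top',np.percentile(W[k][:,2],[10,50,90]),W[k].mean(0))
E
```

```text
t 8.05 p [0.4223 0.3018 0.372 ] rot [-89.5   0.3 -99.9] F [1.1 0.4 0.3] g 0.0006 q [  6.  12. -52.  94.  10.  79. -58.] zang -10.0
[0.5 0.  0.4] tool shift mm [283.7 -28.4 129. ]
[ 0.557 -0.288  0.4  ] tool shift mm [273.8  -0.6 105.9]
0.4 26 [-0.001 -0.009  0.032]
0.41 39 [-0.001 -0.009  0.041]
0.42 39 [-0.001 -0.008  0.051]
0.43 45 [-0.001 -0.009  0.062]
0.44 43 [-0.003 -0.01   0.072]
bar top [0.14506911 0.14752445 0.15034098] [0.41827135 0.30078805 0.14756151]
```

{"name": "carry_out", "arguments": {"commands": [[[35,-4,16],0,1],[[35,-4,16],0,1],[[35,-4,16],0,1],[[35,-4,16],0,1],[[35,-4,16],0,1],[[35,-4,16],0,1],[[35,-4,16],0,1],[[35,-4,16],0,1]]}}

```text
clock: 8.9
tool_pos: [0.4973, -0.0002, 0.3968]
ee_rot: [-90.1, -0.1, -99.9]
ft_force: [-0.3, 1.3, 0.4]
grip_width: 0.0003
```

{"name": "carry_out", "arguments": {"commands": [[[0,0,0],8.5,-1],[[0,0,0],8.5,-1],[[0,0,0],8.5,-1],[[0,0,0],8.5,-1],[[0,0,0],8.5,-1],[[0,0,0],8.5,-1],[[0,0,0],8.5,-1],[[0,0,0],8.5,-1]]}}

```text
clock: 9.7
tool_pos: [0.4971, 0.0015, 0.3964]
ee_rot: [-90.0, -0.2, -168.3]
ft_force: [-0.8, -0.1, 0.1]
grip_width: 0.0624
```

{"name": "carry_out", "arguments": {"commands": [[[0,0,0],8.5,-1],[[0,0,0],8.5,-1],[[0,0,0],0,-1]]}}

```text
clock: 10.0
tool_pos: [0.4972, 0.0016, 0.3966]
ee_rot: [-89.9, -0.2, 175.1]
ft_force: [-0.0, 0.9, -0.1]
grip_width: 0.0861
```

```bash
python3 - <<'E'
from h import *
to((.557,-.288,.4))
E
```

```text
t 10.0 p [0.4972 0.0016 0.3966] rot [-89.9  -0.2 175.1] F [-0.   0.9 -0.1] g 0.0861 q [  27.    6.  -33.   94.    3.   81. -102.] zang -94.9
[ 0.557 -0.288  0.4  ] tool shift mm [-84.5  -3.4 283.4]
```

{"name": "carry_out", "arguments": {"commands": [[[-10,0,35],0,-1],[[-10,0,35],0,-1],[[-11,0,35],0,-1],[[-11,0,35],0,-1],[[-11,0,36],0,-1],[[-11,0,36],0,-1],[[-10,0,36],0,-1],[[-10,0,35],0,-1]]}}

```text
clock: 10.8
tool_pos: [0.557, -0.2887, 0.3968]
ee_rot: [-90.0, -0.1, 175.3]
ft_force: [0.6, 0.4, 0.0]
grip_width: 0.0917
```

{"name": "carry_out", "arguments": {"commands": [[[0,20,0],0,-1],[[0,20,0],0,-1],[[0,20,0],0,-1],[[0,20,0],0,-1],[[0,0,0],0,-1]]}}

```text
clock: 11.3
tool_pos: [0.5552, -0.2864, 0.314]
ee_rot: [-90.1, -0.4, 175.3]
ft_force: [-0.2, -1.0, -1.1]
grip_width: 0.0922
```

```bash
python3 - <<'E'
from h import *
to((.557,-.288,.24))
im,d,W=cloud('side');
s=arm.state()['tool_pos']
m=(np.linalg.norm(W[...,:2]-s[:2],axis=-1)<.1)&(W[...,2]>.26)&(d>0)
for z in np.arange(.27,.42,.01):
    k=m&(abs(W[...,2]-z)<.005)
    if k.sum(): q=W[k]-s;print(z.round(2),k.sum(),q.mean(0).round(3),q[:,1].min().round(3),q[:,1].max().round(3))
k=(im.max(-1)<70)&(W[...,2]>.13)&(W[...,2]<.265)&(np.linalg.norm(W[...,:2]-[.557,-.288],axis=-1)<.07)
q=W[k];c=q.mean(0);e=np.linalg.svd(q-c)[2][0];print(len(q),c.round(3),e.round(3),'at z .212+',(c+e*(.218-c[2])/e[2]).round(3),q[:,2].max())
save('side6',im[180:340,280:480],3)
E
```

```text
t 11.3 p [ 0.5552 -0.2864  0.314 ] rot [-90.1  -0.4 175.3] F [-0.2 -1.  -1.1] g 0.0922 q [ 41.  21. -23.  85.   8.  75. -77.] zang -94.7
[ 0.557 -0.288  0.24 ] tool shift mm [-2.4 74.   1.6]
0.34 36 [-0.003  0.014  0.026] -0.058 0.053
0.35 81 [-0.004 -0.006  0.034] -0.061 0.055
0.36 82 [-0.005 -0.01   0.044] -0.062 0.059
0.37 81 [-0.006 -0.011  0.054] -0.063 0.06
0.38 80 [-0.006 -0.019  0.064] -0.063 0.06
0.39 75 [-0.005 -0.013  0.074] -0.064 0.06
0.4 39 [-0.004 -0.008  0.083] -0.065 0.06
0.41 10 [0.001 0.05  0.093] 0.048 0.051
179 [ 0.554 -0.294  0.218] [ 0.573 -0.086 -0.815] at z .212+ [ 0.554 -0.294  0.218] 0.25293316371989605
```

View pics/side6.png

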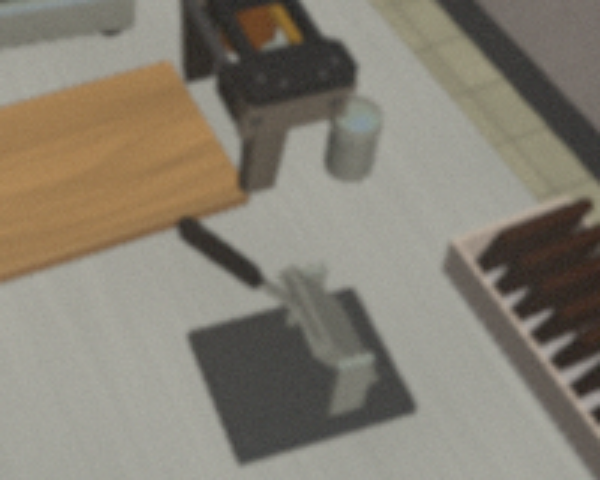

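The tips, lowest at crop (255,190), are about 23 mm above the reported TCP here too, so I'll aim with that offset. The handle runs (185,228)–(260,285). Next I'll go down and grip.

{"name": "carry_out", "arguments": {"commands": [[[-1,25,1],0,-1],[[-1,25,1],0,-1],[[0,25,1],0,-1],[[0,25,0],0,-1],[[0,25,0],0,-1],[[0,17,0],0,-1],[[0,0,0],0,0.5],[[0,0,0],0,1]]}}

```text
clock: 12.15
tool_pos: [0.5599, -0.29, 0.1773]
ee_rot: [-90.0, 0.1, 175.2]
ft_force: [-0.2, -0.7, 0.5]
grip_width: 0.0784
```

{"name": "carry_out", "arguments": {"commands": [[[0,0,0],0,1],[[0,0,0],0,1],[[0,0,0],0,1],[[0,0,0],0,1],[[0,0,0],0,1],[[0,0,0],0,1]]}}

```text
clock: 12.75
tool_pos: [0.5592, -0.2897, 0.1763]
ee_rot: [-90.0, -0.0, 175.1]
ft_force: [-0.1, 0.0, 0.5]
grip_width: 0.0297
```

```bash
python3 - <<'E'
from h import *
p=arm.state()['tool_pos'];to(p+.13*np.array([-.571,.055,.819]))
E
```

```text
t 12.75 p [ 0.5592 -0.2897  0.1763] rot [-90.   -0.  175.1] F [-0.1  0.   0.5] g 0.0297 q [ 40.  28. -22.  94.  11.  60. -80.] zang -94.9
[ 0.48495135 -0.28254552  0.28278433] tool shift mm [  74.6 -106.5   -0.8]
```

{"name": "carry_out", "arguments": {"commands": [[[0,0,0],0,1],[[0,0,0],0,1],[[0,0,0],0,1],[[0,0,0],0,1]]}}

```text
clock: 13.15
tool_pos: [0.5592, -0.2895, 0.1762]
ee_rot: [-90.0, -0.0, 175.1]
ft_force: [-0.3, 0.3, 0.1]
grip_width: 0.0178
```

{"name": "carry_out", "arguments": {"commands": [[[4,-6,0],0,1],[[4,-6,0],0,1],[[7,-10,0],0,1],[[7,-10,0],0,1],[[7,-10,0],0,1]]}}

```text
clock: 13.65
tool_pos: [0.5294, -0.2873, 0.2194]
ee_rot: [-90.0, -0.0, 175.1]
ft_force: [-0.2, -0.1, -0.9]
grip_width: 0.0177
```

{"name": "carry_out", "arguments": {"commands": [[[9,-12,0],0,1],[[9,-12,0],0,1],[[9,-13,0],0,1],[[9,-13,0],0,1],[[7,-15,0],0,1],[[0,-20,0],0,1],[[0,-20,0],0,1],[[0,0,0],0,1]]}}

```text
clock: 14.45
tool_pos: [0.4887, -0.2842, 0.3268]
ee_rot: [-89.8, 0.3, 175.1]
ft_force: [1.5, -0.8, -1.5]
grip_width: 0.0177
```

```bash
python3 - <<'E'
from h import *
to()
im,d,W=cloud('side');save('side7',im[120:340,240:480],2.5)
E
```

```text
t 14.45 p [ 0.4887 -0.2842  0.3268] rot [-89.8   0.3 175.1] F [ 1.5 -0.8 -1.5] g 0.0177 q [ 46.  14. -23.  93.   6.  74. -73.] zang -94.9
```

View pics/side7.png

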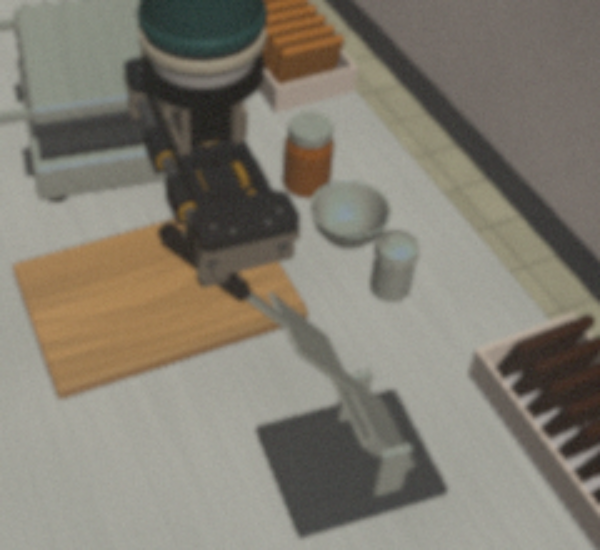

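The turner is fully out and held firmly: handle at (165,230)–(245,290), blade below. Plan: turn it to point along +y, rest the blade tip on the board, and lower the handle beside the board so the turner pivots level in the grip. The board top is 20 mm, so level puts the handle axis at 22 mm.

{"name": "carry_out", "arguments": {"commands": [[[0,-3,0],-7.9,1],[[0,-3,0],-7.9,1],[[0,-3,0],-7.9,1],[[0,-3,0],-7.9,1],[[0,-3,0],-7.9,1],[[0,-3,0],-7.9,1],[[0,0,0],-7.9,1],[[0,0,0],-7.9,1]]}}

```text
clock: 15.3
tool_pos: [0.4868, -0.2833, 0.34]
ee_rot: [-90.1, -0.0, -121.3]
ft_force: [0.6, -0.1, -2.0]
grip_width: 0.0177
```

{"name": "carry_out", "arguments": {"commands": [[[0,0,0],-7.9,1],[[0,0,0],-7.9,1],[[0,0,0],-7.9,1],[[0,0,0],-7.9,1],[[0,0,0],0,1]]}}

```text
clock: 15.8
tool_pos: [0.4868, -0.2834, 0.34]
ee_rot: [-90.1, 0.1, -90.0]
ft_force: [-0.1, -0.4, -1.7]
grip_width: 0.0177
```

```bash
python3 - <<'E'
from h import *
to((.46,-.111,.345),(.46,-.111,.18))
E
```

```text
t 15.8 p [ 0.4868 -0.2834  0.34  ] rot [-90.1   0.1 -90. ] F [-0.1 -0.4 -1.7] g 0.0177 q [ 56.  16. -37.  91.  10.  76.  19.] zang -0.0
[ 0.46  -0.111  0.345] tool shift mm [-172.4   -4.8  -26.9]
[ 0.46  -0.111  0.18 ] tool shift mm [  0.2 165.    0.3]
```

{"name": "carry_out", "arguments": {"commands": [[[-29,0,-5],0,1],[[-29,0,-5],0,1],[[-29,0,-5],0,1],[[-29,0,-4],0,1],[[-28,0,-4],0,1],[[-28,0,-4],0,1],[[0,20,0],0,1],[[0,20,0],0,1]]}}

```text
clock: 16.6
tool_pos: [0.4606, -0.1106, 0.3009]
ee_rot: [-89.9, -0.1, -90.2]
ft_force: [0.2, -0.5, -2.5]
grip_width: 0.0179
```

{"name": "carry_out", "arguments": {"commands": [[[0,25,0],0,1],[[0,25,0],0,1],[[0,25,0],0,1],[[0,25,0],0,1],[[0,0,0],0,1]]}}

```text
clock: 17.1
tool_pos: [0.4578, -0.1111, 0.1981]
ee_rot: [-90.4, 0.1, -90.2]
ft_force: [0.3, 0.1, -1.4]
grip_width: 0.0177
```

```bash
cat > ax.py <<'E'
from h import *
to()
im,d,W=cloud('side');s=arm.state()['tool_pos']
k=(d>0)&(abs(W[...,0]-s[0])<.05)&(W[...,1]>s[1]+.03)&(W[...,1]<s[1]+.25)&(W[...,2]>.022)&(W[...,2]<s[2]+.07)&(im[...,0].astype(int)-im[...,2]<25)
q=W[k];c=q.mean(0);e=np.linalg.svd(q-c)[2][0];e*=np.sign(e[1]);t=(q-c)@e
print(len(q),'c',c.round(3),'dir',e.round(3),'pitch',np.degrees(np.arcsin(e[2])).round(1),'ends',(c+t.min()*e).round(3),(c+t.max()*e).round(3))
save('ax%.0f'%(100*arm.state()['clock']),im[100:320,180:440],2.5)
E
python3 ax.py
```

```text
t 17.1 p [ 0.4578 -0.1111  0.1981] rot [-90.4   0.1 -90.2] F [ 0.3  0.1 -1.4] g 0.0177 q [ 47.  14. -42. 113.  11.  57.  -1.] zang -0.2
121 c [ 0.455 -0.032  0.112] dir [-0.06   0.568 -0.821] pitch -55.2 ends [ 0.459 -0.071  0.169] [0.452 0.003 0.061]
```

{"name": "carry_out", "arguments": {"commands": [[[0,12,0],0,1],[[0,12,0],0,1],[[0,11,0],0,1],[[15,11,0],0,1],[[17,13,0],0,1],[[14,15,0],0,1],[[0,0,0],0,1]]}}

```text
clock: 17.85
tool_pos: [0.4594, -0.1606, 0.125]
ee_rot: [-90.1, 0.0, -90.3]
ft_force: [1.2, -1.4, 0.4]
grip_width: 0.0179
```

```bash
python3 ax.py
```

```text
t 17.85 p [ 0.4594 -0.1606  0.125 ] rot [-90.1   0.  -90.3] F [ 1.2 -1.4  0.4] g 0.0179 q [ 48.  21. -38. 116.  17.  49.  -1.] zang -0.3
93 c [ 0.448 -0.043  0.065] dir [-0.211  0.768 -0.604] pitch -37.2 ends [ 0.457 -0.076  0.09 ] [0.434 0.008 0.024]
```

{"name": "carry_out", "arguments": {"commands": [[[13,15,0],0,1],[[12,16,0],0,1],[[10,17,0],0,1],[[8,17,0],0,1],[[6,18,0],0,1],[[0,0,0],0,1]]}}

```text
clock: 18.5
tool_pos: [0.4592, -0.2071, 0.0421]
ee_rot: [-90.2, 0.1, -90.1]
ft_force: [-0.1, -0.4, 0.1]
grip_width: 0.0177
```

```bash
python3 ax.py
```

```text
t 18.5 p [ 0.4592 -0.2071  0.0421] rot [-90.2   0.1 -90.1] F [-0.1 -0.4  0.1] g 0.0177 q [ 47.  30. -33. 116.  24.  41.  -1.] zang -0.1
103 c [ 0.44  -0.032  0.034] dir [ 0.028  0.966 -0.256] pitch -14.8 ends [ 0.436 -0.174  0.071] [0.441 0.    0.025]
```

{"name": "carry_out", "arguments": {"commands": [[[4,14,0],0,1],[[3,14,0],0,1],[[1,14,0],0,1],[[0,5,0],0,1],[[0,0,0],0,1]]}}

```text
clock: 19.05
tool_pos: [0.4601, -0.2145, -0.0037]
ee_rot: [-90.1, 0.0, -90.1]
ft_force: [0.8, -0.1, -0.2]
grip_width: 0.0176
```

```bash
cat > tip.py <<'E'
from h import *
im,d,W=cloud('side');s=arm.state()['tool_pos']
k=(d>0)&(abs(W[...,0]-s[0])<.1)&(W[...,1]<-.15)&(W[...,1]>-.3)
for lo in np.arange(0.004,.05,.006):
    m=k&(W[...,2]>lo)&(W[...,2]<lo+.006);print(round(lo,3),m.sum(),end=' | ')
E
python3 ax.py; python3 tip.py
```

```text
t 19.05 p [ 0.4601 -0.2145 -0.0037] rot [-90.1   0.  -90.1] F [ 0.8 -0.1 -0.2] g 0.0176 q [ 45.  34. -29. 117.  28.  36.  -4.] zang -0.1
244 c [ 0.444 -0.041  0.026] dir [ 0.15   0.988 -0.036] pitch -2.0 ends [ 0.425 -0.166  0.031] [0.45  0.001 0.025]
0.004 71 | 0.01 0 | 0.016 4 | 0.022 9 | 0.028 34 | 0.034 147 | 0.04 32 | 0.046 15 |
```

{"name": "carry_out", "arguments": {"commands": [[[0,5,0],0,1],[[0,4,0],0,1],[[0,0,0],0,1]]}}

```text
clock: 19.45
tool_pos: [0.4607, -0.2147, -0.0118]
ee_rot: [-90.0, -0.0, -90.1]
ft_force: [-1.0, -1.1, 2.2]
grip_width: 0.0179
```

{"name": "carry_out", "arguments": {"commands": [[[0,4,0],0,1],[[0,0,0],0,1]]}}

```text
clock: 19.65
tool_pos: [0.4607, -0.2147, -0.0159]
ee_rot: [-90.0, -0.0, -90.1]
ft_force: [0.4, -2.1, 2.8]
grip_width: 0.0177
```

```bash
cat > fit.py <<'E'
from h import *
to()
im,d,W=cloud('side');s=arm.state()['tool_pos'];z=float(__import__('sys').argv[1])
k=(d>0)&(abs(W[...,0]-s[0])<.06)&(abs(W[...,2]-z)<.03)&(W[...,2]>.005)
dk=k&(im.max(-1)<75)
for y in np.arange(s[1]-.06,s[1]+.25,.02):
    for n,kk in(('dark',dk),('grey',k&~dk&(im[...,0].astype(int)-im[...,2]<25))):
        m=kk&(abs(W[...,1]-y)<.01)
        if m.sum()>5: print(round(y-s[1],2),n,m.sum(),'x',np.percentile(W[m][:,0],[5,50,95]).round(3),'z',np.percentile(W[m][:,2],[10,50,90]).round(4))
E
python3 fit.py .025
```

```text
t 19.65 p [ 0.4607 -0.2147 -0.0159] rot [-90.   -0.  -90.1] F [ 0.4 -2.1  2.8] g 0.0177 q [ 44.  35. -28. 117.  29.  34.  -5.] zang -0.1
-0.04 dark 26 x [0.453 0.457 0.464] z [0.0213 0.0228 0.0261]
-0.04 grey 34 x [0.451 0.461 0.475] z [0.0124 0.0207 0.0245]
-0.02 dark 45 x [0.451 0.46  0.47 ] z [0.0212 0.0232 0.0299]
-0.02 grey 73 x [0.437 0.452 0.481] z [0.0196 0.0331 0.0518]
0.0 dark 63 x [0.45  0.463 0.469] z [0.0216 0.0249 0.0491]
0.0 grey 37 x [0.435 0.447 0.479] z [0.0126 0.0322 0.0488]
0.02 dark 11 x [0.459 0.465 0.466] z [0.0214 0.0253 0.0265]
0.12 grey 17 x [0.429 0.435 0.44 ] z [0.0237 0.0252 0.0271]
0.14 grey 40 x [0.429 0.437 0.444] z [0.0235 0.0254 0.0282]
0.16 grey 58 x [0.429 0.442 0.455] z [0.0255 0.0274 0.0299]
0.18 grey 72 x [0.43  0.444 0.461] z [0.0258 0.0282 0.0302]
0.2 grey 78 x [0.43  0.448 0.467] z [0.0274 0.0293 0.0312]
0.22 grey 23 x [0.433 0.453 0.469] z [0.0275 0.0293 0.0309]
```

{"name": "carry_out", "arguments": {"commands": [[[0,-10,0],0,1],[[0,-30,0],0,1],[[0,-40,0],0,1],[[0,-40,0],0,1],[[0,-40,0],0,1],[[0,-40,0],0,1],[[0,-40,0],0,1],[[0,-40,0],0,1]]}}

```text
clock: 20.5
tool_pos: [0.4597, -0.2137, 0.2661]
ee_rot: [-90.0, -0.0, -90.0]
ft_force: [1.1, 0.1, -1.8]
grip_width: 0.0175
```

{"name": "carry_out", "arguments": {"commands": [[[-20,0,12],0,1],[[-20,0,12],0,1],[[-20,0,12],0,1],[[-20,0,12],0,1],[[-20,0,12],0,1],[[-18,0,10],0,1],[[0,0,0],0,1],[[0,0,0],0,1]]}}

```text
clock: 21.3
tool_pos: [0.5299, -0.0964, 0.2641]
ee_rot: [-90.1, -0.0, -90.0]
ft_force: [-0.5, -0.5, -1.5]
grip_width: 0.0179
```

```bash
python3 fit.py .305;python3 - <<'E'
from h import *
im,d,W=cloud('side');save('fin',im[60:360,160:480],2)
E
```

```text
t 21.3 p [ 0.5299 -0.0964  0.2641] rot [-90.1  -0.  -90. ] F [-0.5 -0.5 -1.5] g 0.0179 q [ 43.  18. -44. 100.  13.  67.  -5.] zang 0.0
-0.04 dark 53 x [0.521 0.527 0.536] z [0.2993 0.3046 0.3067]
-0.04 grey 17 x [0.52  0.528 0.537] z [0.2942 0.2983 0.3054]
-0.02 dark 62 x [0.518 0.526 0.54 ] z [0.3014 0.3053 0.3118]
-0.02 grey 23 x [0.509 0.532 0.551] z [0.2942 0.3193 0.3325]
-0.0 dark 118 x [0.505 0.535 0.542] z [0.303  0.3118 0.3312]
-0.0 grey 117 x [0.506 0.514 0.551] z [0.295  0.3113 0.3298]
0.02 dark 18 x [0.524 0.533 0.538] z [0.3034 0.3046 0.3311]
0.12 grey 17 x [0.503 0.511 0.519] z [0.2945 0.296  0.2979]
0.16 grey 18 x [0.508 0.515 0.524] z [0.2949 0.2964 0.2971]
0.2 grey 34 x [0.505 0.521 0.537] z [0.2936 0.295  0.2961]
0.22 grey 30 x [0.5   0.519 0.541] z [0.293  0.2941 0.2959]
```

View pics/fin.png

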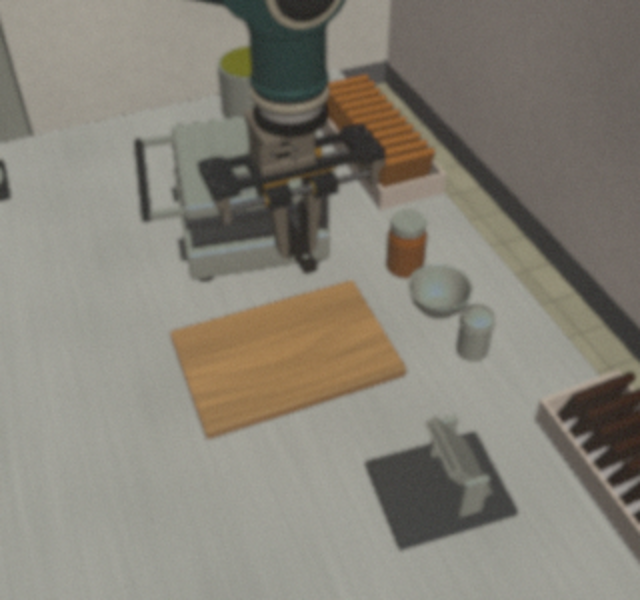

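The lid is shut, the pocket is empty, and the turner is level in the gripper above the board (handle butt at (305,262)). Jar, bowl and shaker look unmoved. Next I'll hold for a second and check for creep and blade roll.

{"name": "carry_out", "arguments": {"commands": [[[0,0,0],0,1],[[0,0,0],0,1],[[0,0,0],0,1],[[0,0,0],0,1],[[0,0,0],0,1],[[0,0,0],0,1],[[0,0,0],0,1],[[0,0,0],0,1]]}}

```text
clock: 22.2
tool_pos: [0.5307, -0.0965, 0.2643]
ee_rot: [-90.0, -0.0, -90.1]
ft_force: [-0.0, -0.8, -2.0]
grip_width: 0.0177
```

```bash
python3 fit.py .305|grep -v dark;python3 - <<'E'
from h import *
s=arm.state();p=s['tool_pos']
for n in('side','top'):
    im,d,W=cloud(n)
    k=(d>0)&(abs(W[...,0]-p[0])<.045)&(W[...,1]-p[1]>.13)&(W[...,1]-p[1]<.215)&(abs(W[...,2]-.297)<.02)
    q=W[k];
    if len(q)<20: print(n,len(q));continue
    c=np.linalg.lstsq(np.c_[q[:,:2]-q[:,:2].mean(0),np.ones(len(q))],q[:,2],rcond=None)[0];print(n,len(q),q.mean(0).round(3),'slope deg x,y',np.degrees(np.arctan(c[:2])).round(1))
    z0=np.load(n+'0.npz')
    for nm,b in(('jar',(.78,.1)),('bowl',(.81,-.007)),('shaker',(.79,-.103))):
        f=lambda w:w[(np.hypot(w[...,0]-b[0],w[...,1]-b[1])<.06)&(w[...,2]>.03)&(w[...,2]<.13)].mean(0).round(3)
        print(nm,f(z0['W']),f(W))
    k=(W[...,0]>.38)&(W[...,0]<.46)&(W[...,1]>.19)&(W[...,1]<.41)&(W[...,2]>.13)&(W[...,2]<.16)&(im.max(-1)<75)
    print('bar top z',np.median(W[k][:,2]).round(4))
print(abs(s['qvel']).max())
E
```

```text
t 22.2 p [ 0.5307 -0.0965  0.2643] rot [-90.   -0.  -90.1] F [-0.  -0.8 -2. ] g 0.0177 q [ 43.  18. -44. 100.  13.  67.  -5.] zang -0.1
-0.04 grey 21 x [0.521 0.53  0.537] z [0.2948 0.2986 0.3067]
-0.02 grey 43 x [0.508 0.517 0.552] z [0.2957 0.319  0.3314]
-0.0 grey 94 x [0.507 0.514 0.552] z [0.2951 0.3103 0.3278]
0.12 grey 18 x [0.503 0.512 0.521] z [0.2945 0.2958 0.2974]
0.16 grey 21 x [0.51  0.516 0.524] z [0.2949 0.2958 0.2975]
0.2 grey 33 x [0.506 0.523 0.538] z [0.2936 0.2948 0.2961]
0.22 grey 29 x [0.498 0.519 0.541] z [0.293  0.2944 0.2956]
side 76 [0.519 0.097 0.295] slope deg x,y [ 0.4 -1.4]
jar [0.781 0.087 0.076] [0.781 0.087 0.076]
bowl [0.805 0.002 0.042] [0.806 0.002 0.042]
shaker [ 0.791 -0.105  0.062] [ 0.791 -0.106  0.063]
bar top z 0.1481
top 982 [0.531 0.076 0.294] slope deg x,y [ 0.3 -1.7]
jar [0.783 0.098 0.088] [0.783 0.098 0.089]
bowl [ 0.809 -0.008  0.042] [ 0.809 -0.008  0.042]
shaker [ 0.795 -0.095  0.069] [ 0.795 -0.095  0.07 ]
bar top z 0.1459
0.08174797137701646
```

All checks pass: pitch −1.5°, roll 0.4°, no creep. I'm handing it in.

```bash
python3 -c "
from station import arm
print(arm.job_done(), arm.state()['clock'])"
```

```text
the job is handed in; nothing more can be done
the job is handed in; nothing more can be done
```

The job is done and handed in at about 22 s of the 58 s allowed.

- **Lid:** I pressed it down by its bar with closed fingers until it hit a hard stop, with a peak wrist force of about 86 N. At the end the bar top measured 0.146–0.148 m, and 0.148 m is fully shut.
- **Turner:** I drew it out along the slope, then pivoted it level in the grip by resting the blade on the board while lowering the handle beside it. It is held over the middle of the board, about 0.30 m up. It is tilted about 1.5° tip-down with 0.4° roll, and it did not creep over 0.9 s.
- **Other items:** The jar, bowl and shaker had not moved by more than 1 mm. I did not touch the sandwich. It is under the closed lid, so I could not check it by camera at the end.

**Disagreement found:** The real fingertips sit about 23 mm behind the reported TCP. The depth images and the contact heights both showed this, and I corrected for it in the grasp and the levelling.

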